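# Set up the clamped drill/driver for threaded inserts

### The arm

A 6-joint arm with a two-finger parallel gripper is mounted at the origin on the work surface. World frame = base frame: x ahead of the robot, y to its left, z up, the work surface at z = 0. Lengths are in m, angles in rad, forces in N, time in s.
With the tool pointing down it reaches from about 0.275 to 0.775 m from the base axis. Payload 14.6 kg.
Tool frame: the origin (TCP) lies at the very end of the fingers, on their centre line; the grasp point (between the pads) lies 19 mm behind it (manip.grasp_offset is the distance from the TCP to the grasp point, in m); z points along the fingers, y is the line along which they close (so a half turn about z gives the same grasp; the last joint's range is limited). The gripper opens to 85 mm and grips with 20 to 120 N. Pads are 22 mm wide; open, the fingers measure 114 mm over their backs; the gripper's body (76 mm by 85 mm) begins 54 mm behind the grasp point. The pads swing forward as they close: fully open they stand 13 mm farther back than shut.
Start: joints at [-1.278, 0.263, -0.048, 1.259, 0, 1.415], TCP at [0.227, -0.473, 0.231] pointing down, gripper open.
Joint ranges: [-2.65, 2.65], [-0.89, 1.7], [-1.18, 1.37], [-2.13, 2.11], [-1.35, 1.29], [-3.14, 3.14]. Speed limits (rad/s): [1.89, 1.89, 2.57, 2.79, 3.14, 3.14].

### API

Orientations are given as [roll, pitch, yaw] about the fixed x, y, z axes, in that order (R = Rz(yaw) Ry(pitch) Rx(roll)).
In Python, from bench import sensors, vision, ticket, manip gives the robot as it stands. The module is installed in compiled form; this text tells all that it offers.
- The arm moves only by the tool step_arm, never from a script. Its argument "series" is a list of rows, each a list of 5 numbers: the shift along the tool's x, y, z scaled (see below), then the turn about the tool's z scaled (see below), then the closure, from 0 (fully open) to 1 (shut). In form: [[x, y, z, yaw, claw], ...]. A call has 1 to 12 rows; each row shifts and turns the commanded pose from where the row before left it, along the tool's axes as they then stand; what a row does not reach is not made up. The controller multiplies each number of a shift by 25 mm and each number of a turn by 0.12 rad. A row lasts 1/12 s, in which the tool goes at most 41.7 mm and 7.16 degrees, less where a joint would pass 70% of its speed; a pose out of reach is approached as far as the arm can. A call with a number of a shift or a turn outside -1 to 1 is refused whole. A call with a gripper value outside its range is refused whole. The fingers move at their own pace and stop on an object; "grip_force" is the grip in N (left out, the last holds). Time passes only in rows, so rows that do not move let the fingers close. It gives the time, the measured TCP pose, the force, the opening and the grip force at its end, in the units of the state.
- sensors.sense(): the state, without advancing time (a new reading comes with each control period).
- vision.camera(name): name is "scene" or "top" or "wrist"; returns the picture (400x640x3 uint8, red, green, blue); there is no depth.
- vision.camera_model(name): a dict with "fov_y" (degrees; the focal length in pixels is half the picture's height over the tangent of half this angle, whatever the lens; pixels are square), "cx", "cy" (the principal point, pixels), "k1" (the pictures are not rectified: a ray, as slopes to the right and down, at radius r is drawn at 1 + k1 r^2 times it, then the intrinsics apply), "extrinsics" (4x4, takes a point from camera to world coordinates). Camera axes: x right, y down, z forward; pixel columns grow to the right and rows downward; lengths in m; the calibration is good to about 2 mm. A picture is of the moment at which its call begins: read the wrist's pose just before it. camera_model takes no time and is no camera call; for the wrist camera it gives the pose at the moment of the call.
- ticket.finish_job(): hands the job in; it is judged then, once.
The state is a dict: "time": time; "joint_pos": joint angles; "joint_velocities": joint speeds; "joint_efforts": joint torques, N m; "tool_pos": TCP position; "ee_rot": TCP orientation; "force": force on the tool from outside, world axes, zero at the start; "wrist_torque": the same for the moment, N m; "finger_gap": opening from 0.0 (shut) to 1.0 (fully open); "finger_force": force on a finger pad.
Only numpy, scipy, OpenCV 4.12 (cv2) and the standard library are available. Lean on these libraries where they do the work, as an engineer would, in place of code of your own. Each camera call takes 0.05 s, during which the arm holds its last target. There are 200 camera calls.

### The job

The drill/driver clamped in the bench vise is about to run threaded inserts into stool legs: put it in low gear by sliding the gear selector on its top fully forward, towards the chuck, and turn the clutch collar to 7. Leave the other things on the bench where they are.

Things in the scene. Friction and masses are not known exactly. Their poses are not given: they have to be found in the camera images.
- drill: Cordless drill/driver standing upright, clamped by its battery in a twin-screw wooden vise; drill and vise are fixed. Origin: on the bench top in the middle of the vise. Own +x: level, where the chuck points; +y: the drill's left seen from behind; z up. The drill's axis is level along x at y = 0, 200 mm above the bench. Grey motor housing: x -70 to 55 mm, radius 30 mm.
- chuck_front (a point): Front face of the black chuck, on the drill's axis (drill x = 131 mm). The chuck begins at x = 85 mm, radius 22 mm, tapering to 13 mm at this face; a thin steel bit holder (radius 6 mm) goes on to x = 188 mm. Axes as the drill's.
- vise_top (a point): Middle of the vise at the height of its jaw tops (85 mm above the bench), straight above drill's origin; axes as the drill's. Jaws 38 mm thick, from y = 38 to 77 mm on either side, up to 340 mm long in x. Two handwheels of 72 mm diameter at x = -118 and 118 mm reach out to y = -125 mm; a foot board 18 mm high reaches y = +126 mm.
- clutch (a joint): Turn of the clutch collar about the drill's +x, right-handed: grows clockwise seen from behind (left side rises). Setting n is at (n-1) x 0.3491 rad (20 degrees): 1 at 0, 7 at 2.094, drilling mark 5.236; stops at both ends. Clicks into each setting: about 0.15 N m (5 N at a rib) to leave it; let go near the crest between two it may hang there. Starts from 10 up to the drilling mark.
- clutch_grip (a point): On the drill's axis, mid-length of the collar's grip band (drill x = 76 mm, height 200 mm); turns with the collar, its x along the drill's x. Black grip band, 17 mm long (x 67.5 to 84.5 mm): core of 26 mm radius and six straight ribs along the axis, 8 mm wide, outer radius 32 mm, at 30, 90, 150, 210, 270, 330 degrees from the point's own z (turning about its x).
- scale_pointer (a point): White pointer on top of the grey housing (drill x = 52 mm, 230 mm high), just behind the collar; axes as the drill's. The setting is read here on the collar's scale band (x 55 to 67 mm, radius 27.5 mm): white ticks 20 degrees apart, numerals at 1, 3, 5 ... 15, a dot at each even setting, and a solid pointed bar (drilling) after 15.
- gear (a joint): Slide of the gear selector along the drill's x: 0 = back (gear 2, high), 0.012 m = fully forward towards the chuck, at its stop (gear 1, low). Friction about 4 N; it stays where it is left. Starts within 2 mm of the back stop.
- gear_rib (a point): Centre of the top of the selector's thumb rib, 241 mm high, on the drill's middle line (drill x = -12 mm when back); moves with it. Black rib 6 mm along x, 17 mm wide, standing 9 mm above the flat grey bridge (26 mm wide, top 232 mm high, drill x -40 to 32 mm). A slab 3 mm high goes 22 mm forward from the rib; behind it the bridge is bare.
- chisel: Loose chisel, 270 mm, 26 mm blade, light wooden handle. Origin at the handle's ferrule end, on the bench; blade to +x. Leave.
- inserts: Loose grey tray 100 x 70 x 30 mm with brass threaded inserts. Origin under its centre. Leave.
- sanding: Loose cork sanding block 110 x 62 x 39 mm with dark red paper. Origin under its centre. Leave.
- mallet: Loose round carver's mallet standing on its head, 94 mm diameter, 225 mm tall. Origin under its centre. Leave.
- glue: Loose yellow glue bottle, 60 mm diameter, 160 mm tall. Origin under its centre. Leave.
- square: Loose try square: dark stock 130 x 18 x 18 mm along x, steel blade 200 mm along +y. Origin under the middle of the stock. Leave.

How it is judged:
At the end, for the whole second after the job is handed in: The clutch collar rests in click 7 (within 6 degrees of it), the gear selector is forward at its stop (within 1.5 mm), and no loose thing was moved more than 25 mm (value of joint clutch between 1.989 and 2.199 rad and value of joint gear above 0.0105 m); the robot touches nothing.
It fails at once if a loose thing on the bench was moved more than 25 mm (distance of any of chisel, inserts, sanding, mallet, glue, square from where it was at the start of the episode above 0.025 m).
It also fails if it takes over 54 s, if anything falls off the work surface, if the arm or the gripper's body presses on something with over 40 N, if the wrist force passes 120 N, or if a joint passes its speed limit or range.

## Working session

There is one attempt and no reset: what is moved stays moved. The work goes in short steps, Python scripts to look and compute and a tool call to move; the robot and the scene stay as the last step left them, time stands still between calls to the robot, and variables do not carry over. Pictures are saved under pics/ and viewed, at most 10 in all, crops included, and the job is handed in when it is done.

Besides the shell and the picture viewer there is one more tool, called after "Request:" as name([rows], argument=value, ...), one row to a line, values as JSON. step_arm: Moves the arm, as the interface text tells. Shifts and turns lie within -1 to 1; 1 stands for 25 mm of shift or 0.12 rad of turn. Its arguments: {"type":"object","properties":{"series":{"type":"array","items":{"type":"array","items":{"type":"number"}}},"grip_force":{"type":"number"}},"required":["series"]}

```bash
mkdir -p pics
python3 - <<'E'
from bench import sensors, vision
import cv2, numpy as np
for n in ("scene","top"):
    cv2.imwrite(f"pics/{n}0.png", vision.camera(n)[:,:,::-1])
    m=vision.camera_model(n); print(n,{k:(np.round(v,4).tolist() if k=="extrinsics" else v) for k,v in m.items()})
s=sensors.sense(); print({k:np.round(v,3).tolist() for k,v in s.items()})
E
```

```text
scene {'fov_y': 54.34038342156271, 'cx': 316.953542164041, 'cy': 198.84055496877454, 'k1': -0.08066204119908398, 'extrinsics': [[-0.5159, 0.7111, -0.4777, 1.1502], [0.8566, 0.4223, -0.2965, 0.3399], [-0.0091, -0.5622, -0.827, 1.1886], [0.0, 0.0, 0.0, 1.0]]}
top {'fov_y': 49.65414369949649, 'cx': 316.7600184977132, 'cy': 200.36556370503266, 'k1': -0.12115389432383909, 'extrinsics': [[-0.0172, -0.9947, 0.1009, 0.4083], [-0.9999, 0.017, -0.0021, -0.0007], [0.0004, -0.1009, -0.9949, 1.5525], [0.0, 0.0, 0.0, 1.0]]}
{'time': 0.1, 'joint_pos': [-1.278, 0.263, -0.049, 1.259, -0.0, 1.416], 'joint_velocities': [0.001, -0.003, 0.003, 0.001, -0.001, 0.001], 'joint_efforts': [0.004, -63.857, 38.506, 0.01, -0.0, 0.0], 'tool_pos': [0.227, -0.473, 0.231], 'ee_rot': [-3.141, -0.0, 0.448], 'force': [-0.043, -0.287, -0.235], 'wrist_torque': [0.074, 0.018, -0.05], 'finger_force': 0.0, 'finger_gap': 1.0}
```

View pics/scene0.png

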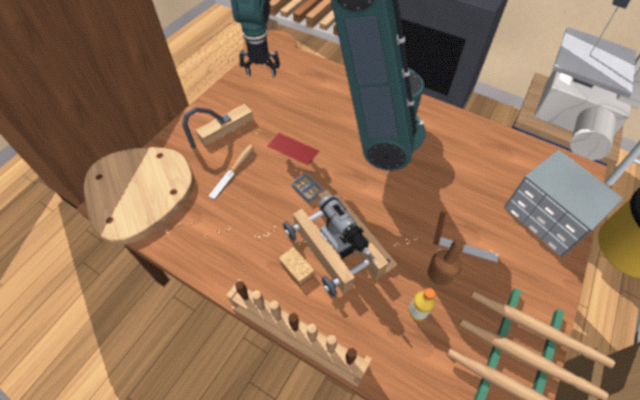

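View pics/top0.png

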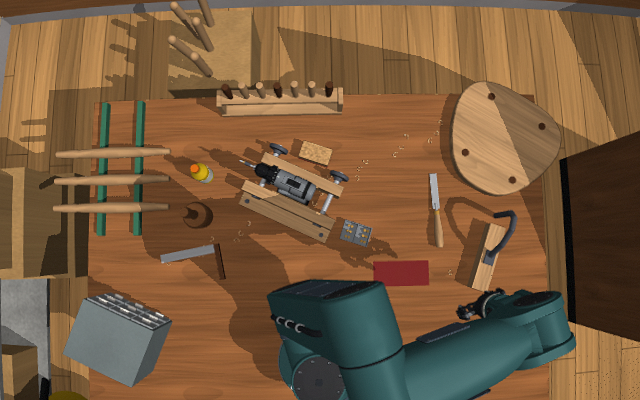

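The scene picture shows the drill near (340,220). In the top picture it is near (285,183), with the chuck pointing left and slightly up to about (240,162). The mallet is at (197,215), the glue at (200,172), the sanding block at (315,152) and the inserts tray at (355,232). I'll enlarge the drill for measuring.

Run:
```python
import cv2
im=cv2.imread("pics/top0.png")[130:250,220:380]
cv2.imwrite("pics/top0c.png",cv2.resize(im,None,fx=5,fy=5,interpolation=cv2.INTER_CUBIC))
```

```text
(no output)
```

View pics/top0c.png

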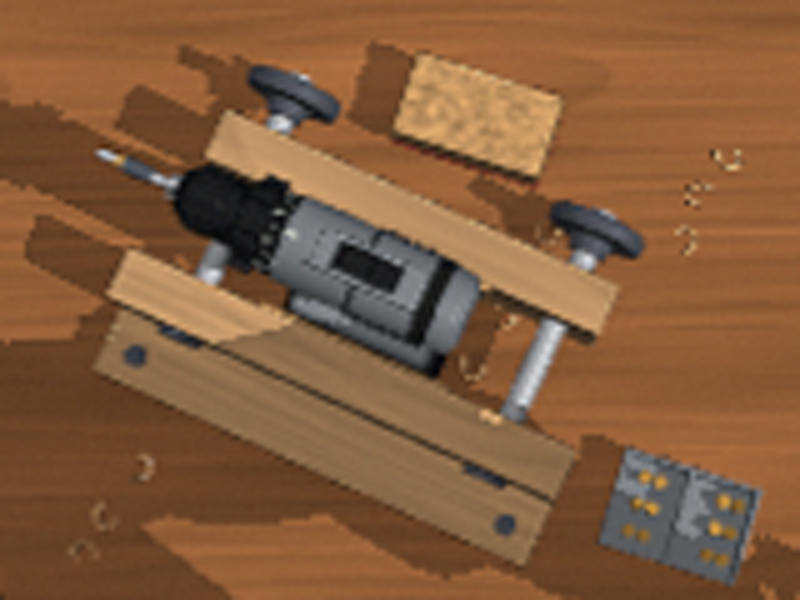

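The crop (5x, offset 220,130) shows the white pointer at (292,233), the bit tip at (100,154), the black selector patch around (370,264) and the jaw corners. The chuck points up and left.

```bash
cat > h.py <<'E'
import numpy as np, cv2
from bench import vision, sensors
def K(m):
    f=200/np.tan(np.radians(m["fov_y"]/2)); return np.array([[f,0,m["cx"]],[0,f,m["cy"]],[0,0,1.]]), np.array([m["k1"],0,0,0,0.])
def px2w(m,uv,z):
    k,d=K(m); n=cv2.undistortPoints(np.array([[uv]],float),k,d)[0,0]
    E=np.array(m["extrinsics"]); r=E[:3,:3]@[n[0],n[1],1]; o=E[:3,3]
    return o+r*(z-o[2])/r[2]
def w2px(m,P):
    k,d=K(m); Ei=np.linalg.inv(np.array(m["extrinsics"]))
    return cv2.projectPoints(np.atleast_2d(P).astype(float),cv2.Rodrigues(Ei[:3,:3])[0],Ei[:3,3],k,d)[0][:,0]
E
python3 - <<'E'
from h import *
m=vision.camera_model("top")
g={}
for n,u,v,z in [("pointer",292,233,.230),("tip",100,154,.2),("jawA1",230,112,.085),("jawA2",618,290,.085),("jawB1",128,250,.085),("jawB2",575,455,.085),("rib?",345,255,.241),("slabblack",370,264,.235),("hw1",293,95,.05),("hw2",597,230,.05),("foot1",135,355,.018),("foot2",505,523,.018)]:
    g[n]=px2w(m,(220+u/5,130+v/5),z); print(n,g[n].round(4))
a=g["jawA1"]-g["jawA2"];b=g["jawB1"]-g["jawB2"]
for q in (a,b,g["tip"]-g["pointer"]): print(np.degrees(np.arctan2(q[1],q[0])),np.linalg.norm(q))
E
```

```text
pointer [0.6184 0.1139 0.23  ]
tip [0.6765 0.239  0.2   ]
jawA1 [0.727 0.169 0.085]
jawA2 [ 0.5981 -0.0965  0.085 ]
jawB1 [0.6317 0.2397 0.085 ]
jawB2 [ 0.4856 -0.0646  0.085 ]
rib? [0.6024 0.0805 0.241 ]
slabblack [0.5974 0.0656 0.235 ]
hw1 [0.746  0.1282 0.05  ]
hw2 [ 0.6454 -0.085   0.05  ]
foot1 [0.5659 0.2456 0.018 ]
foot2 [ 0.4418 -0.0169  0.018 ]
64.09708655157857 0.29508762919106263
64.35200228918875 0.33758727675671885
65.09130669574269 0.14112515056793679
```

Request:
step_arm([
  [0,0,-1,-0.94,1],
  [0,0,-1,-0.94,1],
  [0,0,-1,-0.94,1],
  [0,0,-1,-0.94,1],
  [0,0,-1,-0.94,1],
  [0,0,-1,-0.93,1],
  [0.5,0.07,0,0,1],
  [1,0.15,0,0,1],
  [1,0.15,0,0,1],
  [1,0.15,0,0,1],
  [1,0.15,0,0,1],
  [1,0.15,0,0,1],
], grip_force=30)

```text
time: 1.1
tool_pos: [0.3057, -0.3568, 0.3808]
ee_rot: [-3.141, -0.0, 1.122]
force: [-0.8, -0.7, 0.1]
finger_gap: -0.001
finger_force: 0.0
```

Request:
step_arm([
  [1,0.15,0,0,1],
  [1,0.15,0,0,1],
  [1,0.15,0,0,1],
  [1,0.15,0,0,1],
  [1,0.15,0,0,1],
  [1,0.15,0,0,1],
  [1,0.15,0,0,1],
  [1,0.15,0,0,1],
  [1,0.15,0,0,1],
  [1,0.15,0,0,1],
  [1,0.15,0,0,1],
  [1,0.15,0,0,1],
])

```text
time: 2.1
tool_pos: [0.476, -0.1057, 0.3808]
ee_rot: [-3.141, 0.0, 1.123]
force: [-0.1, -0.7, 0.3]
finger_gap: -0.004
finger_force: 0.0
```

Request:
step_arm([
  [1,0.15,0,0,1],
  [1,0.15,0,0,1],
  [1,0.15,0,0,1],
  [1,0.15,0,0,1],
  [1,0.15,0,0,1],
  [1,0.15,0,0,1],
  [1,0.15,0,0,1],
  [0.5,0.15,0,0,1],
  [0,0,0,0,1],
  [0,0,0,0,1],
])

```text
time: 2.93
tool_pos: [0.5838, 0.0494, 0.3804]
ee_rot: [-3.14, 0.001, 1.124]
force: [-1.6, 0.3, -0.4]
finger_gap: 0.003
finger_force: 0.0
```

Run:
```python
from h import *
s=sensors.sense(); print({k:np.round(s[k],4).tolist() for k in("time","tool_pos","ee_rot","joint_pos","force","finger_gap")})
m=vision.camera_model("wrist"); print(m["fov_y"],np.round(m["extrinsics"],3).tolist())
cv2.imwrite("pics/w1.png",vision.camera("wrist")[:,:,::-1])
```

```text
{'time': 2.9333, 'tool_pos': [0.5838, 0.0494, 0.3804], 'ee_rot': [-3.1404, 0.0006, 1.1239], 'joint_pos': [-0.0546, 0.3954, 0.5555, 1.7323, -0.0001, 1.9631], 'force': [-1.5836, 0.2668, -0.413], 'finger_gap': 0.0026}
71.8549265580316 [[0.902, -0.414, -0.122, 0.614], [-0.431, -0.866, -0.254, 0.114], [-0.001, 0.281, -0.96, 0.523], [0.0, 0.0, 0.0, 1.0]]
```

View pics/w1.png

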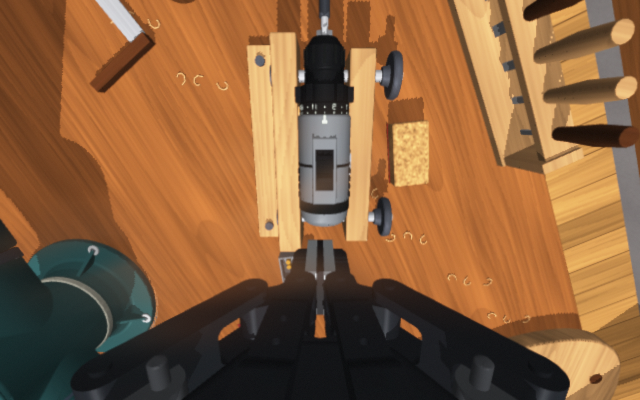

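The wrist picture shows the drill upright in the frame, axis near column 324. The pointer is near (324,120), the selector window spans rows 150–190, and the closed fingertips are near (319,243). I'll crop the drill to read the scale.

Run:
```python
import cv2
im=cv2.imread("pics/w1.png")[70:230,270:380]
a=cv2.resize(im[:75],None,fx=7,fy=7,interpolation=cv2.INTER_CUBIC)
cv2.imwrite("pics/w1c.png",a)
b=cv2.resize(im,None,fx=3.7,fy=3.7,interpolation=cv2.INTER_CUBIC)
cv2.imwrite("pics/w1d.png",b)
```

```text
(no output)
```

View pics/w1c.png

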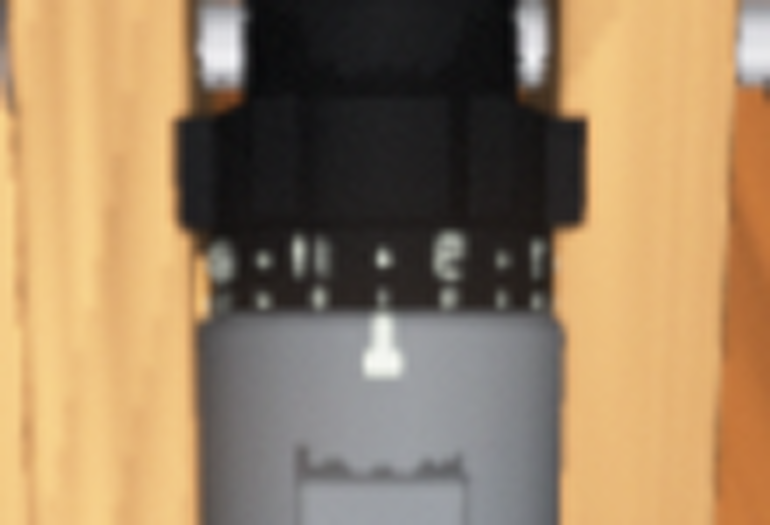

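View pics/w1d.png

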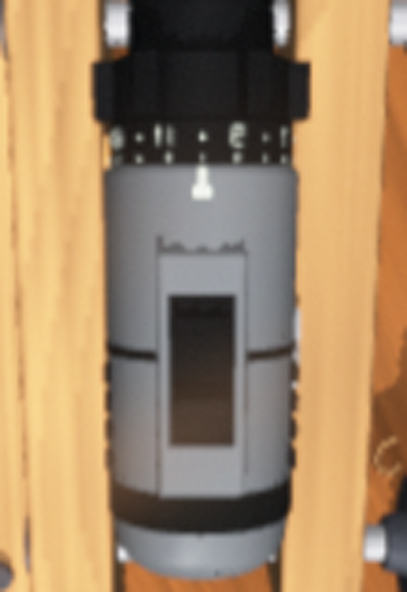

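The scale shows a dot at the pointer with 11 on the left and 9 on the right, so the setting is 10. The ribs stick out level on both sides at crop columns 178 and 585. The dark selector patch spans rows 150–190 in the full picture.

Run:
```python
from h import *
from scipy.optimize import least_squares
m=vision.camera_model("wrist")
c=lambda u,v:(270+u/7,70+v/7)
d=lambda u,v:(270+u/3.7,70+v/3.7)
obs=[((55,0,230),c(382,318)),((84.5,32,204),c(178,118)),((67.5,32,204),c(182,228)),((84.5,-32,204),c(586,118)),((67.5,-32,204),c(583,224)),
((32,13,232),d(160,252)),((32,-13,232),d(245,252)),((-40,13,232),d(162,495)),((-40,-13,232),d(244,495))]
P=np.array([o[0] for o in obs])/1000.;U=np.array([o[1] for o in obs])
def W(p,P):
    a=p[2];R=np.array([[np.cos(a),-np.sin(a),0],[np.sin(a),np.cos(a),0],[0,0,1]]);return P@R.T+[p[0],p[1],0]
r=least_squares(lambda p:(w2px(m,W(p,P))-U).ravel(),[.596,.067,1.124])
print(r.x,np.degrees(r.x[2]));print(r.fun.reshape(-1,2).round(2))
def todrill(w):
    a=r.x[2];q=w[:2]-r.x[:2];return [q@[np.cos(a),np.sin(a)],q@[-np.sin(a),np.cos(a)]]
for uv in [(200,296),(200,318),(200,375),(200,400),(200,445)]:
    print(uv,[np.round(np.array(todrill(px2w(m,d(*uv),z)))*1000,1).tolist() for z in(.232,.235,.241)])
print("tcp",np.round(todrill(sensors.sense()["tool_pos"]),4))
im=cv2.imread("pics/w1.png"); print(im[145:196,324].tolist())
```

```text
[0.59856572 0.06923525 1.1277021 ] 64.6125710203598
[[ 0.31 -1.12]
 [-0.73 -0.47]
 [-0.86  0.58]
 [ 0.56 -0.7 ]
 [ 0.52  0.93]
 [-0.99 -0.36]
 [ 1.3  -0.45]
 [-0.8   1.06]
 [ 0.64  0.98]]
(200, 296) [[19.5, 0.8], [19.8, 0.9], [20.4, 1.0]]
(200, 318) [[13.4, 0.8], [13.7, 0.9], [14.4, 1.0]]
(200, 375) [[-2.9, 0.8], [-2.4, 0.9], [-1.4, 1.0]]
(200, 400) [[-10.2, 0.8], [-9.6, 0.9], [-8.4, 1.0]]
(200, 445) [[-23.6, 0.8], [-22.8, 0.9], [-21.4, 1.0]]
tcp [-0.0249  0.0048]
[[165, 160, 156], [166, 161, 156], [166, 160, 156], [162, 158, 154], [123, 119, 118], [51, 49, 51], [34, 33, 37], [32, 33, 36], [31, 32, 35], [28, 29, 31], [26, 27, 30], [32, 32, 35], [34, 34, 37], [34, 34, 36], [34, 35, 39], [31, 32, 35], [37, 38, 42], [36, 37, 41], [35, 37, 42], [38, 40, 45], [39, 42, 48], [38, 43, 49], [40, 44, 51], [39, 44, 52], [39, 45, 54], [41, 48, 57], [40, 47, 57], [40, 48, 60], [38, 46, 59], [39, 48, 61], [40, 50, 63], [40, 51, 66], [42, 52, 67], [48, 58, 72], [52, 62, 76], [54, 64, 79], [52, 62, 78], [53, 64, 80], [51, 63, 80], [51, 63, 80], [52, 64, 80], [52, 65, 81], [52, 64, 80], [53, 63, 81], [58, 68, 84], [99, 103, 113], [143, 143, 147], [161, 160, 162], [162, 161, 162], [162, 160, 162], [162, 160, 161]]
```

Request:
step_arm([
  [-0.26,0.1,0.5,0,1],
  [-0.26,0.09,0.9,0,1],
  [0,0,0.9,0,1],
  [0,0,0.9,0,1],
  [0,0,0.9,0,1],
  [0,0,0.9,0,1],
  [0,0,0.4,0,1],
  [0,0,0,0,1],
  [0,0,0,0,1],
])

```text
time: 3.73
tool_pos: [0.5818, 0.0345, 0.2467]
ee_rot: [-3.141, 0.0, 1.122]
force: [-0.0, -0.6, -0.1]
finger_gap: -0.003
finger_force: 0.0
```

Run:
```python
from h import *
s=sensors.sense(); print({k:np.round(s[k],4).tolist() for k in("time","tool_pos","ee_rot","force")})
im=vision.camera("wrist")[:,:,::-1]; cv2.imwrite("pics/w2.png",im)
cv2.imwrite("pics/w2c.png",cv2.resize(im[0:260,190:450],None,fx=2.3,fy=2.3,interpolation=cv2.INTER_CUBIC))
```

```text
{'time': 3.7333, 'tool_pos': [0.5818, 0.0345, 0.2467], 'ee_rot': [-3.1413, 0.0002, 1.1223], 'force': [-0.0413, -0.6093, -0.1001]}
```

View pics/w2c.png

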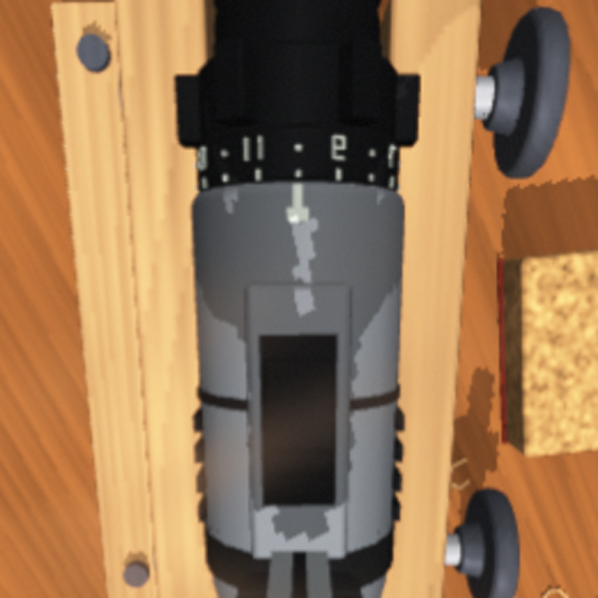

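The crop (2.3x, offset 190,0) again shows setting 10. The collar ribs are at columns 178 and 418, rows 77–146. The bridge front corners are at (247,285) and (350,285), the dark selector patch covers (260–337, 335–505), and the fingertips sit at the bottom, just behind it.

Run:
```python
from h import *
from scipy.optimize import least_squares
m=vision.camera_model("wrist")
d=lambda u,v:(190+u/2.3,v/2.3)
obs=[((55,0,230),d(297,184)),((84.5,32,204),d(177,76)),((67.5,32,204),d(181,146)),((84.5,-32,204),d(419,76)),((67.5,-32,204),d(417,146)),
((32,13,232),d(247,285)),((32,-13,232),d(350,285)),((-40,13,232),d(254,556)),((-40,-13,232),d(345,556))]
P=np.array([o[0] for o in obs])/1000.;U=np.array([o[1] for o in obs])
def W(p,P):
    a=p[2];R=np.array([[np.cos(a),-np.sin(a),0],[np.sin(a),np.cos(a),0],[0,0,1]]);return P@R.T+[p[0],p[1],0]
r=least_squares(lambda p:(w2px(m,W(p,P))-U).ravel(),[.596,.067,1.124],loss="soft_l1")
print(r.x,np.degrees(r.x[2]));print((w2px(m,W(r.x,P))-U).round(2))
def todrill(w):
    a=r.x[2];q=np.array(w)[:2]-r.x[:2];return [q@[np.cos(a),np.sin(a)],q@[-np.sin(a),np.cos(a)]]
for uv in [(260,335),(337,335),(260,505),(337,505)]:
    print(uv,[np.round(np.array(todrill(px2w(m,d(*uv),z)))*1000,1).tolist() for z in(.232,.235,.241)])
print("tcp",np.round(todrill(sensors.sense()["tool_pos"]),4))
q=lambda *x:(w2px(m,W(r.x,np.array(x)/1000.))[0]-[190,0])*2.3
print("rib top corners pred",[q(x,y,241).round() for x in(-15,-9) for y in(8.5,-8.5)], "slab front",q(13,8.5,235),q(13,-8.5,235))
tp=sensors.sense()["tool_pos"]; print("tip px",(w2px(m,tp)[0]-[190,0])*2.3)
im=cv2.imread("pics/w2.png"); print(im[145:225:2,319].mean(1).round().tolist())
```

```text
[0.59862958 0.06988411 1.12502212] 64.45901938291934
[[ 0.56 -0.8 ]
 [-1.08 -0.51]
 [-1.32  0.31]
 [ 1.   -0.67]
 [ 0.48  0.14]
 [-1.24  0.05]
 [ 1.22 -0.04]
 [-1.32  2.48]
 [ 0.83  2.39]]
(260, 335) [[20.3, 9.4], [20.5, 9.2], [20.9, 8.9]]
(337, 335) [[20.2, -9.4], [20.5, -9.2], [20.9, -8.8]]
(260, 505) [[-23.7, 10.2], [-22.7, 10.1], [-20.5, 9.7]]
(337, 505) [[-23.8, -10.1], [-22.7, -9.9], [-20.6, -9.5]]
tcp [-0.0388 -0.0005]
rib top corners pred [array([264., 484.]), array([333., 484.]), array([264., 460.]), array([334., 460.])] slab front [263.65360621 366.40293429] [333.61041816 366.2626918 ]
tip px [301.10637789 583.22435738]
[79.0, 29.0, 28.0, 26.0, 26.0, 23.0, 24.0, 25.0, 26.0, 25.0, 28.0, 29.0, 32.0, 36.0, 37.0, 39.0, 42.0, 44.0, 46.0, 48.0, 49.0, 50.0, 50.0, 50.0, 47.0, 43.0, 42.0, 42.0, 38.0, 35.0, 32.0, 29.0, 26.0, 25.0, 24.0, 21.0, 22.0, 44.0, 102.0, 104.0]
```

Request:
step_arm([
  [0,0,0.22,0,1],
  [0,0,0.22,0,1],
  [0.2,0,0,0,1],
  [0.2,0,0,0,1],
  [0.16,0,0,0,1],
  [0.12,0,0,0,1],
  [0.08,0,0,0,1],
  [0.08,0,0,0,1],
  [0,0,0,0,1],
])

```text
time: 4.53
tool_pos: [0.5917, 0.0544, 0.2353]
ee_rot: [3.141, 0.0, 1.124]
force: [0.1, -0.1, 0.4]
finger_gap: 0.005
finger_force: 0.5
```

Request:
step_arm([
  [0.06,0,0,0,1],
  [0.06,0,0,0,1],
])

```text
time: 4.7
tool_pos: [0.5928, 0.0567, 0.2353]
ee_rot: [3.142, 0.0, 1.123]
force: [-2.1, -4.1, 2.0]
finger_gap: 0.001
finger_force: 2.0
```

Request:
step_arm([
  [0.06,0,0,0,1],
  [0.06,0,0,0,1],
])

```text
time: 4.87
tool_pos: [0.5936, 0.0583, 0.2353]
ee_rot: [3.141, 0.003, 1.123]
force: [-10.8, -20.3, 5.9]
finger_gap: -0.001
finger_force: 11.2
```

Request:
step_arm([
  [0.05,0,0,0,1],
  [0,0,0,0,1],
])

```text
time: 5.03
tool_pos: [0.5936, 0.0583, 0.2353]
ee_rot: [3.141, 0.006, 1.122]
force: [-10.6, -21.7, 6.1]
finger_gap: -0.0
finger_force: 11.8
```

Request:
step_arm([
  [-0.22,0,0,0,1],
  [0,0,-0.8,0,1],
  [0,0,-0.8,0,1],
  [0.77,0.36,0,0,1],
  [0.77,0.36,0,0,1],
  [0.77,0.36,0,0,1],
  [0.77,0.36,0,0,1],
  [0.77,0.36,0,0,1],
  [0,0,0.68,0,1],
  [0,0,0.68,0,1],
  [0,0,0.68,0,1],
  [0,0,0,0,1],
])

```text
time: 6.03
tool_pos: [0.6736, 0.1234, 0.221]
ee_rot: [-3.138, 0.001, 1.124]
force: [-0.8, -1.2, -0.7]
finger_gap: 0.001
finger_force: 0.0
```

```bash
cat >> h.py <<'E'
def drill(w):
    a=1.125;q=np.array(w)[:2]-[.5986,.0699];return np.round([1e3*q@[np.cos(a),np.sin(a)],1e3*q@[-np.sin(a),np.cos(a)],1e3*w[2]],1)
E
python3 - <<'E'
from h import *
s=sensors.sense(); print(drill(s["tool_pos"]),s["ee_rot"],s["force"])
im=vision.camera("wrist")[:,:,::-1]; cv2.imwrite("pics/w3.png",im)
im=cv2.resize(im[100:400,170:470],None,fx=2,fy=2,interpolation=cv2.INTER_CUBIC);cv2.imwrite("pics/w3c.png",im)
E
```

```text
[ 80.6 -44.6 221. ] [-3.13752474e+00  1.27913334e-03  1.12374529e+00] [-0.80204229 -1.22405612 -0.66277346]
```

View pics/w3c.png

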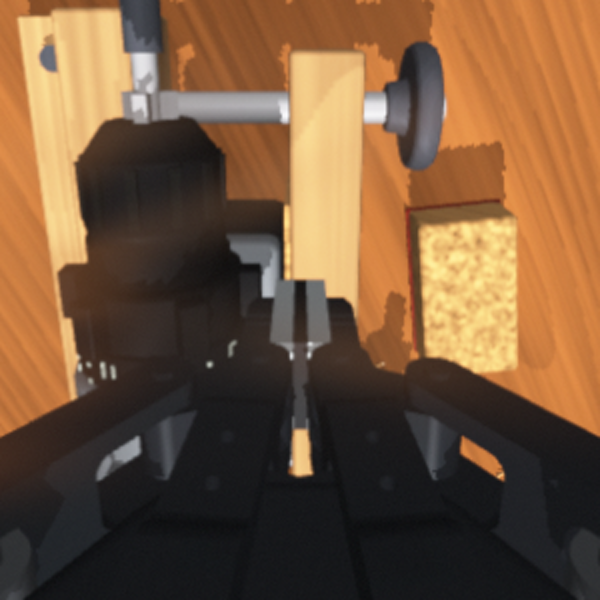

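The picture shows the closed fingertips at crop (300,300), about 15 mm wide, clear to the right of the collar and alongside its grip band.

Request:
step_arm([
  [0,-0.15,-0.12,0,1],
  [0,-0.2,0,0,1],
  [0,-0.15,0,0,1],
  [0,-0.08,0,0,1],
  [0,0,0,0,1],
])

```text
time: 6.5
tool_pos: [0.6611, 0.1296, 0.2281]
ee_rot: [3.141, -0.001, 1.124]
force: [1.3, 0.9, 0.0]
finger_gap: 0.003
finger_force: 0.0
```

Request:
step_arm([
  [0,-0.06,0,0,1],
  [0,-0.06,0,0,1],
])

```text
time: 6.67
tool_pos: [0.6587, 0.1306, 0.2274]
ee_rot: [3.141, -0.0, 1.123]
force: [-0.6, 0.4, -0.4]
finger_gap: 0.004
finger_force: 0.0
```

Request:
step_arm([
  [0,-0.06,0,0,1],
  [0,-0.04,0,0,1],
])

```text
time: 6.83
tool_pos: [0.6563, 0.1317, 0.2272]
ee_rot: [-3.141, 0.0, 1.123]
force: [-1.0, 1.3, 0.4]
finger_gap: -0.001
finger_force: 0.0
```

Request:
step_arm([
  [0,0.16,0,0,1],
  [0,0,0.16,0,1],
  [0,0,0,0,1],
  [0,-0.06,0,0,1],
  [0,-0.06,0,0,1],
  [0,0,0,0,1],
])

```text
time: 7.33
tool_pos: [0.6571, 0.1313, 0.2234]
ee_rot: [-3.142, -0.0, 1.123]
force: [-0.2, 0.7, 0.1]
finger_gap: 0.003
finger_force: 0.0
```

Request:
step_arm([
  [0,-0.06,0,0,1],
  [0,0,0,0,1],
])

```text
time: 7.5
tool_pos: [0.6561, 0.1319, 0.2236]
ee_rot: [3.141, -0.0, 1.123]
force: [1.3, -0.6, 0.6]
finger_gap: -0.001
finger_force: 0.4
```

Request:
step_arm([
  [0,-0.08,0,0,1],
  [0,-0.08,0,0,1],
  [0,-0.06,0,0,1],
])

```text
time: 7.75
tool_pos: [0.652, 0.134, 0.2242]
ee_rot: [3.139, -0.001, 1.123]
force: [2.4, -0.2, 2.6]
finger_gap: -0.004
finger_force: 1.8
```

Request:
step_arm([
  [0,-0.08,-0.05,0,1],
  [0,-0.08,-0.05,0,1],
  [0,-0.08,-0.04,0,1],
  [0,-0.08,-0.03,0,1],
])

```text
time: 8.08
tool_pos: [0.6436, 0.1377, 0.2274]
ee_rot: [-3.141, 0.0, 1.123]
force: [2.6, -0.1, -1.5]
finger_gap: -0.002
finger_force: 1.1
```

Request:
step_arm([
  [0,-0.08,0,0,1],
  [0,-0.08,0,0,1],
  [0,-0.08,0,0,1],
  [0,-0.08,0,0,1],
])

```text
time: 8.42
tool_pos: [0.6365, 0.1412, 0.2275]
ee_rot: [3.142, 0.0, 1.123]
force: [3.1, -1.7, -1.4]
finger_gap: -0.0
finger_force: 1.5
```

Request:
step_arm([
  [0,-0.08,0,0,1],
  [0,-0.08,0,0,1],
  [0,-0.08,0,0,1],
  [0,0,0,0,1],
])

```text
time: 8.75
tool_pos: [0.6307, 0.144, 0.2276]
ee_rot: [-3.141, -0.0, 1.124]
force: [-0.4, 0.0, -0.5]
finger_gap: 0.002
finger_force: 0.0
```

Request:
step_arm([
  [0,-0.06,0,0,1],
  [0,-0.04,0,0,1],
  [0,0,0,0,1],
])

```text
time: 9.0
tool_pos: [0.6288, 0.1449, 0.2276]
ee_rot: [-3.141, -0.0, 1.124]
force: [1.1, -0.5, -0.5]
finger_gap: -0.006
finger_force: 0.0
```

Request:
step_arm([
  [0,0.12,0,0,1],
  [0,0,-0.8,0,1],
  [0,0,-1,0,1],
  [0,0,-1,0,1],
  [-1,0,0,0,1],
  [-1,0,0,0,1],
  [-1,0,0,0,1],
  [-1,0,0,0,1],
  [-1,0,0,0,1],
  [0,0,0,0,1],
  [0,0,0,0,1],
])

```text
time: 9.92
tool_pos: [0.5775, 0.0298, 0.2979]
ee_rot: [3.141, -0.0, 1.122]
force: [-0.0, 1.2, -0.3]
finger_gap: 0.001
finger_force: 0.0
```

Run:
```python
from h import *
s=sensors.sense(); print(drill(s["tool_pos"]),s["force"])
im=vision.camera("wrist")[:,:,::-1]; cv2.imwrite("pics/w4.png",im)
cv2.imwrite("pics/w4c.png",cv2.resize(im[30:230,220:420],None,fx=3,fy=3,interpolation=cv2.INTER_CUBIC))
```

```text
[-45.3   1.8 297.9] [-0.03918581  1.23979485 -0.25706938]
```

View pics/w4c.png

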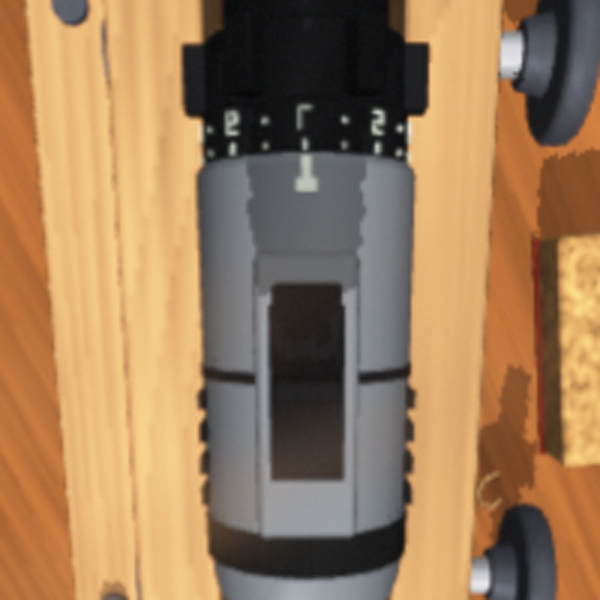

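The collar's "7" tick lines up with the pointer at crop (305,155), with 9 on the left and 5 on the right. Next I'll check the selector rib numerically.

Run:
```python
from h import *
m=vision.camera_model("wrist"); im=cv2.imread("pics/w4.png").astype(float)
for v in range(120,196,2):
    print(v, im[v,316:328].mean().round(1), drill(px2w(m,(321.5,v),.241))[0], drill(px2w(m,(321.5,v),.232))[0], end=" | ")
```

```text
120 107.4 28.9 29.0 | 122 106.9 27.6 27.6 | 124 68.1 26.3 26.2 | 126 36.3 24.9 24.8 | 128 36.2 23.6 23.4 | 130 35.9 22.2 22.0 | 132 35.0 20.9 20.6 | 134 34.4 19.5 19.2 | 136 33.8 18.1 17.8 | 138 33.2 16.8 16.3 | 140 31.6 15.4 14.9 | 142 32.4 14.0 13.4 | 144 34.1 12.6 12.0 | 146 35.7 11.2 10.5 | 148 34.9 9.8 9.1 | 150 27.2 8.4 7.6 | 152 25.6 7.0 6.1 | 154 24.7 5.6 4.7 | 156 22.8 4.2 3.2 | 158 32.9 2.8 1.7 | 160 35.8 1.3 0.2 | 162 35.9 -0.1 -1.3 | 164 34.9 -1.5 -2.8 | 166 37.7 -3.0 -4.3 | 168 40.1 -4.4 -5.8 | 170 42.5 -5.9 -7.4 | 172 45.5 -7.4 -8.9 | 174 47.7 -8.8 -10.4 | 176 51.1 -10.3 -12.0 | 178 53.8 -11.8 -13.5 | 180 56.2 -13.3 -15.1 | 182 57.7 -14.8 -16.6 | 184 59.1 -16.3 -18.2 | 186 59.6 -17.8 -19.8 | 188 60.9 -19.3 -21.4 | 190 121.0 -20.8 -23.0 | 192 156.4 -22.3 -24.6 | 194 157.1 -23.9 -26.2 |
```

The slab's front edge is at x ≈ 25 mm and the rib's front edge at x ≈ 3 mm, both where they should be with the selector fully forward.

```bash
python3 -c "
from bench import ticket; print(ticket.finish_job())"
```

```text
the job is handed in; nothing more can be done
None
```

The gear selector is fully forward at its stop and the clutch collar reads 7, both checked in the last wrist picture; the arm stayed clear of the loose things, and I handed the job in after about 10 s of robot time (no verdict was returned).

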